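# Stand the toppled hat block up and put it back against the rail

### The arm

A 6-joint arm with a two-finger parallel gripper is mounted at the origin on the work surface. World frame = base frame: x ahead of the robot, y to its left, z up, the work surface at z = 0. Lengths are in m, angles in degrees, forces in N, time in s.
With the tool pointing down it reaches from about 0.375 to 0.9 m from the base axis. Payload 3.1 kg.
Tool frame: the origin (TCP) lies at the very end of the fingers, on their centre line; the grasp point (between the pads) lies 19 mm behind it; z points along the fingers, y is the direction in which the jaws open and shut (so a half turn about z gives the same grasp; the last joint's range is limited). The gripper opens to 87 mm and grips with 3 to 60 N. Pads are 19 mm wide; open, the fingers measure 117 mm over their backs; the gripper's body (75 mm by 190 mm) begins 51 mm behind the grasp point.
Start: joints at [-84.826, 30.224, 82.088, -0, 67.689, -10.227], TCP at [0.166, -0.603, 0.223] pointing down, gripper open.
Joint ranges: [-176.69, 176.69], [-43.24, 126.21], [12.49, 139.97], [-82, 262], [0, 151.66], [-163.58, 163.58]. Speed limits (degrees/s): [159.86, 159.86, 180, 180, 180, 180].

### API

Orientations are given as a 3x3 rotation matrix whose columns are the frame's x, y, z axes.
In Python, from rig import readout, capture, camera_model, bot, spot_in, regions_of gives the robot as it stands.
- The arm moves only by the tool send_rows, never from a script. Its argument "moves" is a list that holds one entry, the list of rows, each a list of 7 numbers: the turn, a rotation vector about the tool's x, y, z in degrees, then the shift along the tool's x, y, z in cm, then the opening, from -1 (shut) to 1 (fully open). A call has exactly 5 rows; each row shifts and turns the commanded pose from where the row before left it, along the tool's axes as they then stand; what a row does not reach is not made up. A row lasts 1/10 s, in which the tool goes at most 50 mm and 8.59 degrees, less where a joint would pass 70% of its speed; a pose out of reach is approached as far as the arm can. A call with a gripper value outside its range is refused whole. The fingers move at their own pace and stop on an object; the grip force is fixed at half the most. Time passes only in rows, so rows that do not move let the fingers close, or fill a call up. It gives the time, the measured TCP pose, the force and the opening at its end, in the units of the state.
- readout.read_state(): the state, without advancing time (a new reading comes with each control period).
- capture(name): name is "scene" or "top"; returns the picture (480x640x3 uint8, blue, green, red); there is no depth.
- camera_model(name): a dict with "camera_matrix" (3x3 intrinsics, pixels), "k1" (the pictures are not rectified: a ray, as slopes to the right and down, at radius r is drawn at 1 + k1 r^2 times it, then the intrinsics apply), "pose" (4x4, takes a point from camera to world coordinates). Camera axes: x right, y up, looking along -z (the intrinsics and any distortion apply to the point x, -y, -z); pixel columns grow to the right and rows downward; lengths in m; the calibration is good to about 2 mm. A picture is of the moment at which its call begins. camera_model takes no time and is no camera call.
- bot.hand_in(): hands the job in, once; it reports no verdict.
Trained networks look in the newest picture that a camera, given by its name, has taken for a name from the list of things; names that differ only in an ending like _2 or _b are one class to them, and where a whole thing is asked for, a point or a joint stands for the part that bears it (a point fixed in the world has none). Each returns a list of dicts, best first, with "p" (0 to 1); they miss things now and then, are a little off and sometimes report something else, mostly with a low value. They report only what shows in the picture. A call takes as long as a camera call.
- spot_in(camera, thing): "location" ([x, y, z] in m, in world coordinates, good to about 4 mm: the middle of the surface that is visible of it).
- regions_of(camera, thing): "mask" (480x640 bool, what is visible of it).
The state is a dict: "time_s": time; "joint_positions": joint angles; "qvel": joint speeds; "tau": joint torques, N m; "position": TCP position; "tcp_rot": TCP orientation; "force": force on the tool from outside, world axes, zero at the start; "moment": the same for the moment, N m; "opening": opening from 0.0 (shut) to 1.0 (fully open).
Only numpy, scipy, OpenCV 4.12 (cv2) and the standard library are available. Lean on these libraries where they do the work, as an engineer would, in place of code of your own. Each camera call takes 0.05 s, during which the arm holds its last target. There are 200 camera calls.

### The job

One of the two wooden hat blocks has toppled onto its side on the bench. Push on it with the fingertips to tip it back up onto its base board, then slide it back over the bench until one side of its base board sits flat against the wooden rail, as the other block does. Only push it, never lift or carry it, and leave everything else where it stands.

Things in the scene. Friction and masses are not known exactly. Their poses are not given: they have to be found in the camera images.
- block: the toppled hat block, about 0.7 kg: a wooden crown, 146 mm across at the board, 97 mm high, round-topped, in the middle of a square plywood base board 180 x 180 x 18 mm (17 mm wider than the crown on each side). Origin: centre of the board's underside; z: from there through the board to the crown's top at 115 mm; x, y: square to the board's sides. It starts on its side, own +y side down
- block_foot (a point): middle of the toppled block's lower edge, on the underside (0, 90, 0 mm in the block's frame). The block tips up over this edge, towards the side that its underside faces; its centre of mass lies about 38 mm from the underside, and after about 42 degrees of turn it falls onto its underside by itself. Friction on the bench about 0.6
- block_high (a point): middle of the toppled block's uppermost edge on the crown's side (0, -90, 18 mm in the block's frame), about 170 mm above the bench at the start, when the board leans about 19 degrees past upright towards the crown's side; a push here from the crown's side tips it up
- rail: the wooden rail screwed to the bench along its back: a batten 30 mm thick (its own x), 700 mm long (its own y), 45 mm high. Origin: under its centre, on the bench. Its front face, towards the robot, is at its own x = -15 mm, so a block stands flat against it with its origin at the rail's own x = -105 mm
- twin: the other hat block, of the same make and size, standing upright near the right-hand end of the rail; leave it alone. Origin: the centre of its underside, z up
- glue_bottle: white glue bottle with a pointed nozzle, 58 mm across and 168 mm high, upright; leave it alone. Origin: centre of its underside
- newspapers: pile of folded newspapers 150 x 205 x 18 mm; leave it alone. Origin: centre of its underside
- stone: smooth pale stone, 76 mm across and 47 mm high, lying on the newspapers; leave it alone. Origin: centre of its underside
- brush_pot: clay pot 76 mm across and 95 mm high with three brushes standing in it, 180 mm high in all, at the left-hand end of the rail; leave it alone. Origin: centre of its underside
- shears: shears lying flat, 210 mm long (along their own x), 75 mm wide, 10 mm high; leave them alone. Origin: near their pivot, on the bench

How it is judged:
By the outcome, as a careful person would: the job done as asked, in the order asked, and still so for the second after the job is handed in, with the robot touching nothing.
It also fails if it takes over 48 s, if anything falls off the work surface, if the arm or the gripper's body presses on something with over 40 N, if the wrist force passes 120 N, or if a joint passes its speed limit or range.

## Working session

There is one attempt and no reset: what is moved stays moved. The work goes in short steps, Python scripts to look and compute and a tool call to move; the robot and the scene stay as the last step left them, time stands still between calls to the robot, and variables do not carry over. Pictures are saved under pics/ and viewed, about 8 in all and at most 12, crops included, and the job is handed in when it is done.

Besides the shell and the picture viewer there is one more tool, called as name([rows], argument=value, ...), one row to a line, values as JSON. send_rows: Moves the arm, as the interface text tells. Its arguments: {"type":"object","properties":{"moves":{"type":"array","items":{"type":"array","items":{"type":"array","items":{"type":"number"}}}}},"required":["moves"]}

```bash
ls; mkdir -p pics; python3 - <<'E'
from rig import *
import cv2
for c in("scene","top"):
    im=capture(c); cv2.imwrite(f"pics/{c}0.png",im)
    for t in("block","block_foot","block_high","rail","twin","glue_bottle","newspapers","brush_pot","shears","stone"):
        r=spot_in(c,t)
        print(c,t,[( [round(float(v),3) for v in d["location"]],round(d["p"],2)) for d in r[:2]])
    m=camera_model(c); print(m)
print(readout.read_state())
E
```

```text
pics
scene block [([0.588, 0.212, 0.121], 0.96)]
scene block_foot [([0.582, 0.215, 0.124], 0.77)]
scene block_high [([0.588, 0.212, 0.123], 0.88)]
scene rail [([0.794, 0.072, 0.04], 0.92), ([0.441, -0.138, 0.084], 0.5)]
scene twin [([0.723, -0.236, 0.062], 0.97)]
scene glue_bottle [([0.441, -0.137, 0.081], 0.71)]
scene newspapers [([0.393, -0.32, 0.021], 0.77)]
scene brush_pot [([0.686, 0.413, 0.072], 0.9), ([0.788, 0.071, 0.043], 0.7)]
scene shears [([0.284, 0.344, 0.007], 0.88)]
scene stone [([0.359, -0.334, 0.053], 0.75)]
{'camera_matrix': array([[540.91224391,   0.        , 324.11466663],
       [  0.        , 540.91224391, 233.23923257],
       [  0.        ,   0.        ,   1.        ]]), 'k1': -0.01498904967863838, 'pose': array([[-0.72442443, -0.46702487,  0.50704735,  1.15832819],
       [ 0.68925543, -0.47826174,  0.54423585,  0.66466704],
       [-0.01167033,  0.74374288,  0.66836392,  0.94627926],
       [ 0.        ,  0.        ,  0.        ,  1.        ]])}
top block [([0.545, 0.184, 0.125], 0.89)]
top block_foot [([0.543, 0.181, 0.122], 0.84)]
top block_high [([0.548, 
[... 866 characters left out ...]
.20874033e+01, -1.24630128e-03,
        6.76881219e+01, -1.02274538e+01]), 'qvel': array([-0.02593181, -0.08504163, -0.02056639,  0.00248045, -0.06397892,
       -0.04732291]), 'tau': array([ 5.38583015e-05, -4.40022254e+01, -1.76988173e+01,  6.33774837e-02,
        5.05762605e-02, -1.08479361e-05]), 'position': array([ 0.16600187, -0.60253467,  0.22253983]), 'tcp_rot': array([[ 9.64088780e-01,  2.65580166e-01, -2.00129446e-05],
       [ 2.65580166e-01, -9.64088780e-01, -2.13026694e-06],
       [-1.98600120e-05, -3.26127470e-06, -1.00000000e+00]]), 'force': array([-0.33574864,  0.29116887, -0.34026397]), 'moment': array([ 0.01646528, -0.01194526, -0.00396876]), 'opening': 0.9975294552929901}
```

View pics/scene0.png

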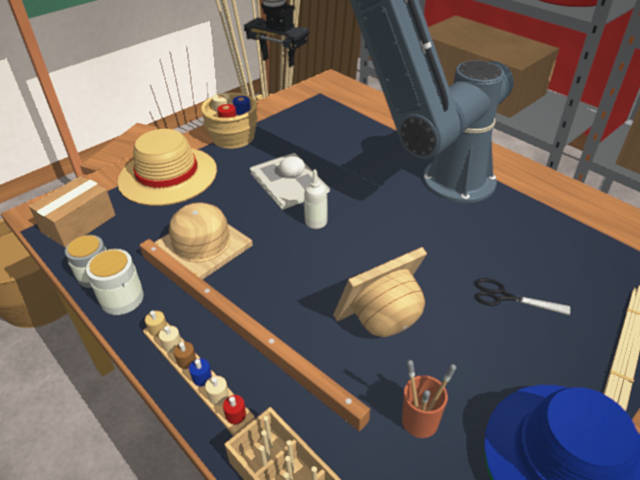

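View pics/top0.png

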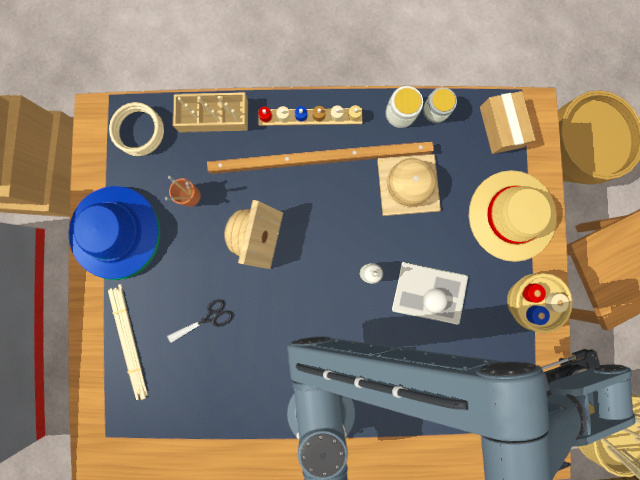

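The block lies at about (255,235) in the top view, its underside facing right (-y) and its crown left. Next I'll fit poses to the masks.

```bash
cat > h.py <<'E'
import numpy as np, cv2
from scipy.optimize import minimize
from rig import *
def proj(c,P):
    m=camera_model(c); T=np.linalg.inv(m["pose"]); q=np.asarray(P)@T[:3,:3].T+T[:3,3]
    s=np.c_[q[:,0],-q[:,1]]/-q[:,2:3]; s=s*(1+m["k1"]*(s**2).sum(1,keepdims=True))
    K=m["camera_matrix"]; return s@K[:2,:2].T+K[:2,2]
def box(x0,x1,y0,y1,z0,z1): return np.array([[x,y,z] for x in(x0,x1) for y in(y0,y1) for z in(z0,z1)])
t=np.linspace(0,2*np.pi,40)
# crown: straight-ish sides then elliptical dome
crown=np.vstack([np.c_[.073*k*np.cos(t),.073*k*np.sin(t),0*t+z] for z,k in
   [(.018,1),(.045,.98)]+[(.045+.07*np.sin(a),.98*np.cos(a)) for a in np.linspace(.15,1.5,8)]])
BLOCK=[box(-.09,.09,-.09,.09,0,.018),crown]
RAIL=[box(-.015,.015,-.35,.35,0,.045)]
def up(p):  # x,y,yaw
    c,s=np.cos(p[2]),np.sin(p[2]); return np.array([[c,-s,0],[s,c,0],[0,0,1]]),np.array([p[0],p[1],0])
A=np.radians(19)
def toppled(p): # bench contact edge middle x,y ; heading of crown side
    h=np.array([np.cos(p[2]),np.sin(p[2]),0]); z=h*np.cos(A)-np.array([0,0,np.sin(A)])
    y=-(h*np.sin(A)+np.array([0,0,np.cos(A)])); R=np.c_[np.cross(y,z),y,z]
    return R,np.array([p[0],p[1],0])-R@[0,.09,.018]
def sil(c,parts,R,o):
    im=np.zeros((480,640),np.uint8)
    for P in parts: cv2.fillConvexPoly(im,cv2.convexHull((proj(c,P@R.T+o)*16).astype(np.int32)),1,cv2.LINE_8,4)
    return im>0
def masks(thing,cams=("scene","top"),cap=True):
    out={}
    for c in cams:
        if cap: capture(c)
        r=regions_of(c,thing)
        if r: out[c]=r[0]["mask"]
    return out
def iou(p,parts,pose,M): return {c:(sil(c,parts,*pose(p))&m).sum()/(sil(c,parts,*pose(p))|m).sum() for c,m in M.items()}
def fit(parts,pose,M,p0):
    f=lambda p:-sum(iou(p,parts,pose,M).values()); p=np.array(p0,float)
    for s in(.03,.01):
        p=minimize(f,p,method="Nelder-Mead",options=dict(initial_simplex=np.vstack([p]+[p+d for d in np.diag([s,s,s*6])]),xatol=1e-5,fatol=1e-5)).x
    return p,{c:round(float(v),3) for c,v in iou(p,parts,pose,M).items()}
def draw(c,im,parts,R,o,col=(0,255,0)):
    for P in parts: cv2.polylines(im,[cv2.convexHull(proj(c,P@R.T+o).astype(np.float32)).astype(np.int32)],True,col,1)
E
python3 - <<'E'
from h import *
M=masks("block"); p,q=fit(BLOCK,toppled,M,[.56,.15,1.4]); print("block",p.round(4),np.degrees(p[2]),q)
for c in M: print(c,fit(BLOCK,toppled,{c:M[c]},p))
R,o=toppled(p); print("high",R@[0,-.09,.018]+o)
Mr=masks("rail"); r,q=fit(RAIL,up,Mr,[.79,0.05,.05]); print("rail",r.round(4),np.degrees(r[2]),q)
Mt=masks("twin"); w,q=fit(BLOCK,up,Mt,[.69,-.25,.05]); print("twin",w.round(4),np.degrees(w[2]),q)
v=[]
for c in("scene","top"):
    im=capture(c); draw(c,im,BLOCK,R,o); draw(c,im,RAIL,*up(r)); draw(c,im,BLOCK,*up(w))
    v.append(cv2.resize(im[100:460,130:470] if c=="scene" else im[120:290,190:460],(400,400)))
cv2.imwrite("pics/f.png",np.hstack(v))
E
```

```text
block [0.5372 0.1506 1.3367] 76.58483158769324 {'scene': 0.948, 'top': 0.958}
scene (array([0.53674236, 0.15016304, 1.33646719]), {'scene': 0.95})Traceback (most recent call last):
  File "<stdin>", line 3, in <module>
  File "h.py", line 37, in fit
    p=minimize(f,p,method="Nelder-Mead",options=dict(initial_simplex=np.vstack([p]+[p+d for d in np.diag([s,s,s*6])]),xatol=1e-5,fatol=1e-5)).x
      ~~~~~~~~^^^^^^^^^^^^^^^^^^^^^^^^^^^^^^^^^^^^^^^^^^^^^^^^^^^^^^^^^^^^^^^^^^^^^^^^^^^^^^^^^^^^^^^^^^^^^^^^^^^^^^^^^^^^^^^^^^^^^^^^^^^^^^^
    res = _minimize_neldermead(fun, x0, args, callback, bounds=bounds,
                               **options)
    fsim[j] = func(sim[j])
              ~~~~^^^^^^^^
    fx = function(np.copy(x), *(wrapper_args + args))
  File "h.py", line 35, in <lambda>
    f=lambda p:-sum(iou(p,parts,pose,M).values()); p=np.array(p0,float)
                    ~~~^^^^^^^^^^^^^^^^
  File "h.py", line 33, in iou
    def iou(p,parts,pose,M): return {c:(sil(c,parts,*pose(p))&m).sum()/(sil(c,parts,*pose(p))|m).sum() for c,m in M.items()}
                                        ~~~^^^^^^^^^^^^^^^^^^
  File "h.py", line 24, in sil
    for P in parts: cv2.fillConvexPoly(im,cv2.convexHull((proj(c,P@R.T+o)*16).astype(np.int32)),1,cv2.LINE_8,4)
                                                          ~~~~^^^^^^^^^^^
  File "h.py", line 5, in proj
    m=camera_model(c); T=np.linalg.inv(m["pose"]); q=np.asarray(P)@T[:3,:3].T+T[:3,3]
ValueError: time passes only in moves, steps and waits
```

```bash
sed -i 's/^def proj/import functools; cm=functools.lru_cache(camera_model)\ndef proj/; s/m=camera_model(c); T/m=cm(c); T/' h.py
python3 - <<'E'
from h import *
M=masks("block"); p,q=fit(BLOCK,toppled,M,[.537,.15,1.336]); print("block",p.round(4),np.degrees(p[2]),q)
print(fit(BLOCK,toppled,{"top":M["top"]},p))
R,o=toppled(p); print("high",R@[0,-.09,.018]+o,"ends",R@[.09,-.09,.018]+o,R@[-.09,-.09,.018]+o)
Mr=masks("rail",cap=False); r,q=fit(RAIL,up,Mr,[.79,0.05,.05]); print("rail",r.round(4),np.degrees(r[2]),q)
Mt=masks("twin",cap=False); w,q=fit(BLOCK,up,Mt,[.69,-.25,.05]); print("twin",w.round(4),np.degrees(w[2]),q)
v=[]
for c in("scene","top"):
    im=capture(c); draw(c,im,BLOCK,R,o); draw(c,im,RAIL,*up(r)); draw(c,im,BLOCK,*up(w))
    v.append(cv2.resize(im[180:450,130:450] if c=="scene" else im[120:290,190:460],(400,350)))
cv2.imwrite("pics/f.png",np.hstack(v))
E
```

```text
block [0.5368 0.1513 1.3311] 76.2668059653419 {'scene': 0.0, 'top': 0.96}
(array([0.53682713, 0.15129936, 1.33110687]), {'top': 0.96})
high [0.55073936 0.20822629 0.17019334] ends [0.63816642 0.1868602  0.17019334] [0.46331231 0.22959238 0.17019334]
rail [ 0.7885 -0.0132  0.0766] 4.388692148658428 {'scene': 0.912, 'top': 0.885}
twin [ 0.6969 -0.287   0.0699] 4.003694995469377 {'scene': 0.867, 'top': 0.934}
```

View pics/f.png

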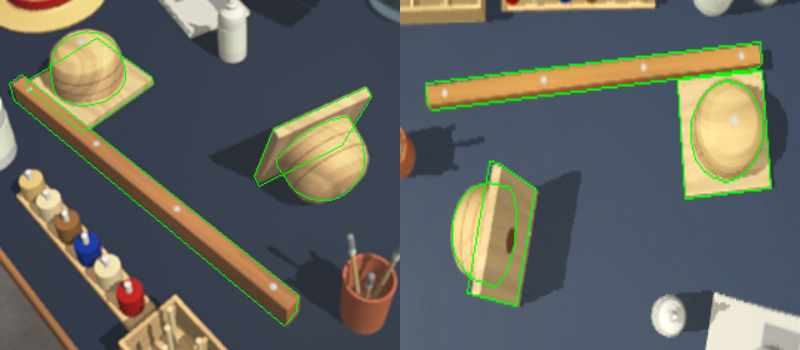

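The fits match the block and twin outlines. The rail sits at about (0.788,-0.013) with yaw 4.4°. The block's crown heading is 76.4° and its upper edge is at (0.551,0.208,0.170). First I turn the tool so its x axis lies along that heading.

send_rows([
  [[0, 0, -8, 0, 0, 0, 1], [0, 0, -8, 0, 0, 0, 1], [0, 0, -8, 0, 0, 0, 1], [0, 0, -8, 0, 0, 0, 1], [0, 0, -8, 0, 0, 0, 1]],
])

```text
time_s: 2.3
position: [0.166, -0.6025, 0.2225]
tcp_rot: [[0.563, 0.826, 0.0], [0.826, -0.563, -0.0], [0.0, 0.0, -1.0]]
force: [1.0, -0.2, -0.3]
opening: 1.001
```

send_rows([
  [[0, 0, -8, 0, 0, 0, 1], [0, 0, -8, 0, 0, 0, 1], [0, 0, -5, 0, 0, 0, 1], [0, 0, 0, 4.5, 0.9, 0, 1], [0, 0, 0, 4.5, 0.9, 0, 1]],
])

```text
time_s: 2.8
position: [0.2045, -0.5192, 0.2223]
tcp_rot: [[0.237, 0.971, 0.0], [0.971, -0.237, -0.0], [-0.0, 0.001, -1.0]]
force: [0.7, 0.6, 0.5]
opening: 0.999
```

send_rows([
  [[0, 0, 0, 4.6, 0.9, 0, 1], [0, 0, 0, 4.6, 0.9, 0, 1], [0, 0, 0, 4.6, 0.9, 0, 1], [0, 0, 0, 4.6, 0.9, 0, 1], [0, 0, 0, 4.6, 0.9, 0, 1]],
])

```text
time_s: 3.3
position: [0.303, -0.3048, 0.2228]
tcp_rot: [[0.236, 0.972, 0.001], [0.972, -0.236, -0.001], [-0.001, 0.001, -1.0]]
force: [1.4, 0.7, -0.3]
opening: 1.004
```

send_rows([
  [[0, 0, 0, 4.6, 0.9, 0, 1], [0, 0, 0, 4.6, 0.9, 0, 1], [0, 0, 0, 4.6, 0.9, 0, 1], [0, 0, 0, 4.6, 0.9, 0, 1], [0, 0, 0, 4.6, 0.9, 0, 1]],
])

```text
time_s: 3.8
position: [0.4011, -0.0917, 0.223]
tcp_rot: [[0.235, 0.972, 0.001], [0.972, -0.235, -0.001], [-0.0, 0.001, -1.0]]
force: [0.5, -1.1, -0.3]
opening: 1.003
```

send_rows([
  [[0, 0, 0, 4.7, 0.9, 0, 1], [0, 0, 0, 4.7, 0.9, 0, 1], [0, 0, 0, 4.7, 0.9, 0, 1], [0, 0, 0, 4.7, 0.9, 0, 1], [0, 0, 0, 4.7, 0.9, 0, 1]],
])

```text
time_s: 4.3
position: [0.5, 0.1266, 0.2228]
tcp_rot: [[0.235, 0.972, 0.001], [0.972, -0.235, -0.0], [-0.0, 0.001, -1.0]]
force: [1.2, -0.2, -0.9]
opening: 1.002
```

send_rows([
  [[0, 0, 0, 4.7, 1.0, 0, 1], [0, 0, 0, 4.7, 1.0, 0, 1], [0, 0, 0, 4.5, 1.0, 0, 1], [0, 0, 0, 0, 0, 3, 1], [0, 0, 0, 0, 0, 2.8, 1]],
])

```text
time_s: 4.8
position: [0.5623, 0.2546, 0.1645]
tcp_rot: [[0.232, 0.973, 0.003], [0.973, -0.232, 0.001], [0.001, 0.003, -1.0]]
force: [-1.2, -0.7, -1.0]
opening: 1.002
```

```bash
python3 - <<'E'
from h import *
s=readout.read_state(); print(s["position"],s["force"])
v=[]
for c in("scene","top"):
    im=capture(c); v.append(cv2.resize(im[180:450,230:550] if c=="scene" else im[120:360,190:460],(400,350)))
cv2.imwrite("pics/g.png",np.hstack(v))
E
```

```text
[0.56229923 0.25457342 0.16446117] [-1.18820044 -0.71010642 -0.9695239 ]
```

View pics/g.png

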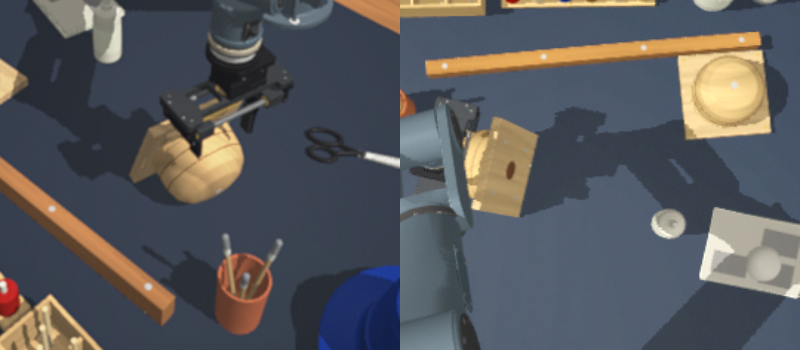

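The fingers hang on the crown side just behind the upper board edge (about (190,110) in the left crop) and nothing is in their way. I'll close in and push.

send_rows([
  [[0, 0, 0, -1.5, 0, 0.3, 1], [0, 0, 0, -1.0, 0, 0, 1], [0, 0, 0, -0.8, 0, 0, 1], [0, 0, 0, -0.8, 0, 0, 1], [0, 0, 0, -0.8, 0, 0, 1]],
])

```text
time_s: 5.4
position: [0.5508, 0.2047, 0.1631]
tcp_rot: [[0.236, 0.972, 0.004], [0.972, -0.236, 0.002], [0.003, 0.003, -1.0]]
force: [0.7, 2.5, 1.7]
opening: 0.995
```

send_rows([
  [[0, 0, 0, -1, 0, 0, 1], [0, 0, 0, -1, 0, 0, 1], [0, 0, 0, -1, 0, 0, 1], [0, 0, 0, -1, 0, -0.1, 1], [0, 0, 0, -1, 0, -0.1, 1]],
])

```text
time_s: 5.9
position: [0.5372, 0.1553, 0.1632]
tcp_rot: [[0.235, 0.972, -0.001], [0.972, -0.235, -0.0], [-0.001, -0.001, -1.0]]
force: [1.8, 1.7, -0.6]
opening: 1.003
```

send_rows([
  [[0, 0, 0, -1, 0, -0.1, 1], [0, 0, 0, -1, 0, -0.1, 1], [0, 0, 0, -1, 0, 0, 1], [0, 0, 0, -1, 0, 0, 1], [0, 0, 0, -1, 0, 0, 1]],
])

```text
time_s: 6.4
position: [0.5258, 0.1068, 0.1656]
tcp_rot: [[0.235, 0.972, -0.0], [0.972, -0.235, -0.0], [-0.0, -0.0, -1.0]]
force: [-0.8, 0.5, -0.7]
opening: 0.999
```

```bash
python3 - <<'E'
from h import *
v=[]
for c in("scene","top"):
    im=capture(c); v.append(cv2.resize(im[180:450,230:550] if c=="scene" else im[120:360,190:460],(400,350)))
cv2.imwrite("pics/g2.png",np.hstack(v))
E
```

```text
(no output)
```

View pics/g2.png

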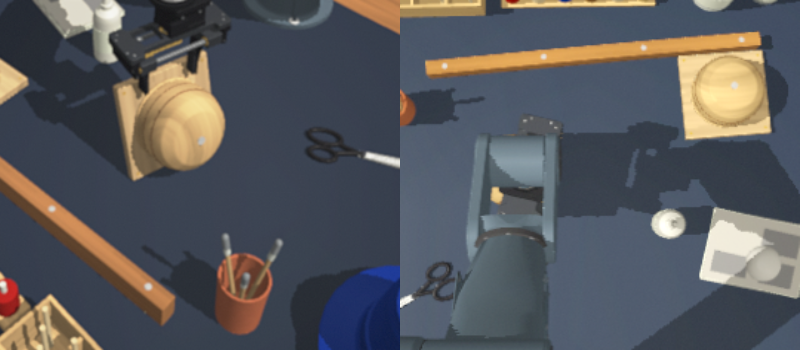

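It is tipping properly: the board now leans past upright, away from its crown. I'll push on.

send_rows([
  [[0, 0, 0, -1, 0, 0, 1], [0, 0, 0, -1, 0, 0, 1], [0, 0, 0, -1, 0, 0, 1], [0, 0, 0, -0.5, 0, 0, 1], [0, 0, 0, 0, 0, 0, 1]],
])

```text
time_s: 7.0
position: [0.5177, 0.0728, 0.1656]
tcp_rot: [[0.236, 0.972, -0.0], [0.972, -0.236, -0.0], [-0.0, -0.0, -1.0]]
force: [0.6, -0.3, 0.2]
opening: 1.0
```

send_rows([
  [[0, 0, 0, 0, 0, 0, 1], [0, 0, 0, 0, 0, 0, 1], [0, 0, 0, 0, 0, -1, 1], [0, 0, 0, 0, 0, -2, 1], [0, 0, 0, 0, 0, -2, 1]],
])

```text
time_s: 7.5
position: [0.5177, 0.0741, 0.2164]
tcp_rot: [[0.235, 0.972, -0.001], [0.972, -0.235, 0.0], [-0.0, -0.001, -1.0]]
force: [-0.1, -0.5, 0.7]
opening: 1.001
```

```bash
python3 - <<'E'
from h import *
print(readout.read_state()["position"])
v=[]
for c in("scene","top"):
    im=capture(c); v.append(cv2.resize(im[130:400,230:550] if c=="scene" else im[120:360,190:460],(400,350)))
cv2.imwrite("pics/g3.png",np.hstack(v))
M=masks("block",cap=False); print(M.keys()); print(fit(BLOCK,up,M,[.511,.046,-.24]) if M else 0)
if "scene" in M: print(fit(BLOCK,up,{"scene":M["scene"]},[.511,.046,-.24]))
E
```

```text
[0.51773724 0.07405228 0.21644397]
dict_keys(['scene', 'top'])
(array([ 0.50694466,  0.03741369, -0.23315197]), {'scene': 0.95, 'top': 0.41})
(array([ 0.50487803,  0.03819775, -0.24145655]), {'scene': 0.954})
```

View pics/g3.png

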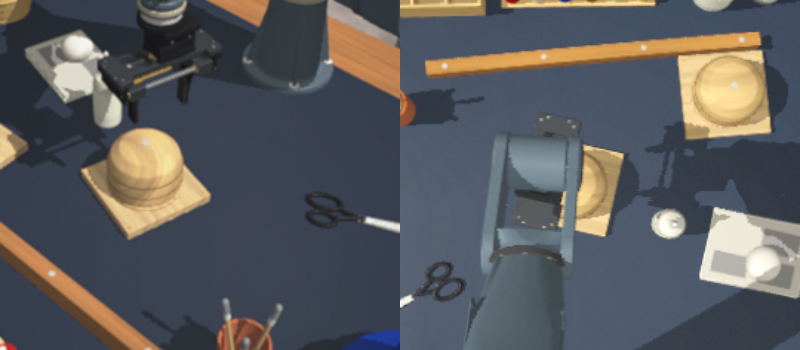

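The block now stands upright at about (0.506,0.038), turned -13.6°; the rail is at +4.4°. Two open fingers set parallel to the rail will square it up as they push.

send_rows([
  [[0, 0, 8, 0, 0, 0, 1], [0, 0, 8, 0, 0, 0, 1], [0, 0, 8, 0, 0, 0, 1], [0, 0, 8, 0, 0, 0, 1], [0, 0, 8, 0, 0, 0, 1]],
])

```text
time_s: 8.2
position: [0.5169, 0.0738, 0.2143]
tcp_rot: [[0.808, 0.589, -0.003], [0.589, -0.808, 0.0], [-0.002, -0.002, -1.0]]
force: [-0.5, -0.9, -0.4]
opening: 0.999
```

send_rows([
  [[0, 0, 8, 0, 0, 0, 1], [0, 0, 8, 0, 0, 0, 1], [0, 0, 8, 0, 0, 0, 1], [0, 0, 8, 0, 0, 0, 1], [0, 0, 0, -3.4, 0.5, 0, 1]],
])

```text
time_s: 8.7
position: [0.4878, 0.066, 0.2149]
tcp_rot: [[0.997, 0.075, 0.004], [0.075, -0.997, -0.0], [0.004, 0.0, -1.0]]
force: [0.2, -0.9, -0.7]
opening: 1.001
```

send_rows([
  [[0, 0, 0, -3.4, 0.5, 0, 1], [0, 0, 0, -3.4, 0.5, 0, 1], [0, 0, 0, -3.4, 0.6, 0, 1], [0, 0, 0, 0, 0, 0, 1], [0, 0, 0, 0, 0, 0, 1]],
])

```text
time_s: 9.2
position: [0.3835, 0.0423, 0.2152]
tcp_rot: [[0.997, 0.076, -0.0], [0.076, -0.997, 0.0], [-0.0, -0.0, -1.0]]
force: [0.2, -0.8, -0.7]
opening: 0.999
```

```bash
python3 - <<'E'
from h import *
print(readout.read_state()["position"])
M=masks("block"); print(fit(BLOCK,up,M,[.506,.038,-.24]))
for c in M: print(c,fit(BLOCK,up,{c:M[c]},[.506,.038,-.24]))
E
```

```text
[0.38346169 0.0423379  0.2152387 ]
(array([ 0.50852071,  0.03964417, -0.25181866]), {'scene': 0.931, 'top': 0.955})
scene (array([ 0.50473156,  0.03826066, -0.24346118]), {'scene': 0.947})
top (array([ 0.50961546,  0.04092208, -0.24405347]), {'top': 0.959})
```

Position as planned, with about 8 mm of clearance behind the near face. I'll go down to z of about 0.009.

send_rows([
  [[0, 0, 0, 0, 0, 4.5, 1], [0, 0, 0, 0, 0, 4.5, 1], [0, 0, 0, 0, 0, 4.5, 1], [0, 0, 0, 0, 0, 4.5, 1], [0, 0, 0, 0, 0, 2.5, 1]],
])

```text
time_s: 9.9
position: [0.3841, 0.0424, 0.0074]
tcp_rot: [[0.997, 0.077, -0.002], [0.077, -0.997, 0.0], [-0.002, -0.001, -1.0]]
force: [0.3, 0.5, 1.2]
opening: 1.003
```

send_rows([
  [[0, 0, 0, 0.8, 0, 0, 1], [0, 0, 0, 0.8, 0, 0, 1], [0, 0, 0, 0.8, 0, 0, 1], [0, 0, 0, 0.8, 0, 0, 1], [0, 0, 0, 0.8, 0, 0, 1]],
])

```text
time_s: 10.4
position: [0.4248, 0.0455, 0.0119]
tcp_rot: [[0.997, 0.077, 0.002], [0.077, -0.997, -0.0], [0.002, 0.0, -1.0]]
force: [-3.2, -1.8, 0.2]
opening: 0.998
```

send_rows([
  [[0, 0, 0, 0.8, 0, 0, 1], [0, 0, 0, 0.8, 0, 0, 1], [0, 0, 0, 0.8, 0, 0, 1], [0, 0, 0, 0.8, 0, 0, 1], [0, 0, 0, 0.8, 0, 0, 1]],
])

```text
time_s: 10.9
position: [0.463, 0.0485, 0.0113]
tcp_rot: [[0.997, 0.077, -0.002], [0.077, -0.997, -0.0], [-0.002, -0.0, -1.0]]
force: [-5.1, -1.7, 3.4]
opening: 0.999
```

```bash
python3 - <<'E'
from h import *
print(readout.read_state()["position"])
M=masks("block"); print(fit(BLOCK,up,M,[.54,.038,-.0]))
for c in M: print(c,fit(BLOCK,up,{c:M[c]},[.54,.038,0]))
v=[]
for c in("scene","top"):
    im=capture(c); v.append(cv2.resize(im[130:400,230:550] if c=="scene" else im[120:360,190:460],(400,350)))
cv2.imwrite("pics/g4.png",np.hstack(v))
E
```

```text
[0.46304196 0.04849807 0.01132461]
(array([ 0.57034195,  0.05866476, -0.01940993]), {'scene': 0.925, 'top': 0.787})
scene (array([ 0.56509039,  0.05742389, -0.04203619]), {'scene': 0.952})
top (array([ 0.58003092,  0.06103926, -0.01717599]), {'top': 0.787})
```

View pics/g4.png

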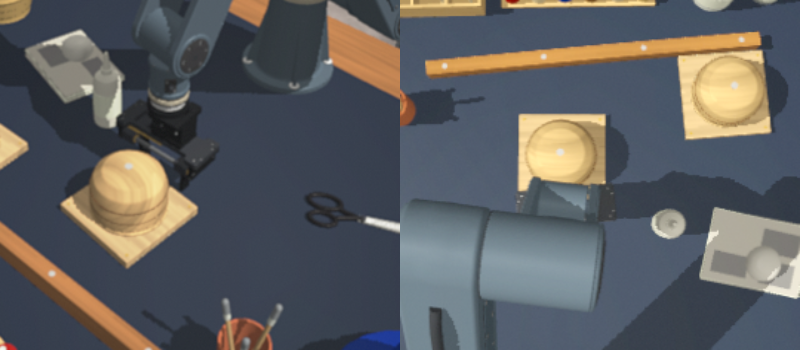

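The block is turning towards square, now about -2°. Before going on I'll lean the gripper back about 12° so its body stays clear of the crown.

send_rows([
  [[0, 6, 0, 0, 0, 0, 1], [0, 6, 0, 0, 0, 0, 1], [0, 0, 0, 0.8, 0, 0.17, 1], [0, 0, 0, 0.8, 0, 0.17, 1], [0, 0, 0, 0.8, 0, 0.17, 1]],
])

```text
time_s: 11.7
position: [0.4875, 0.057, 0.0087]
tcp_rot: [[0.985, 0.081, 0.151], [0.077, -0.996, 0.033], [0.153, -0.021, -0.988]]
force: [-5.0, -1.6, 3.9]
opening: 1.002
```

send_rows([
  [[0, 0, 0, 0.8, 0, 0.17, 1], [0, 0, 0, 0.8, 0, 0.17, 1], [0, 0, 0, 0.8, 0, 0.17, 1], [0, 0, 0, 0.8, 0, 0.17, 1], [0, 0, 0, 0.8, 0, 0.17, 1]],
])

```text
time_s: 12.2
position: [0.5267, 0.0609, 0.0065]
tcp_rot: [[0.985, 0.084, 0.148], [0.08, -0.996, 0.034], [0.15, -0.021, -0.988]]
force: [-7.1, -0.8, 5.9]
opening: 1.004
```

```bash
python3 - <<'E'
from h import *
p=readout.read_state()["position"]; print(p)
M=masks("block"); print(fit(BLOCK,up,M,[.6,.06,.05]))
for c in M: print(c,fit(BLOCK,up,{c:M[c]},[.6,.06,0.05]))
print("tcp n", (p[:2]-[.7885,-.0132])@[.997,.0766])
E
```

```text
[0.52671026 0.06088217 0.00646507]
(array([0.62643698, 0.07246068, 0.08468036]), {'scene': 0.937, 'top': 0.844})
scene (array([0.62270227, 0.07022536, 0.08451325]), {'scene': 0.957})
top (array([0.63810171, 0.07461589, 0.09833818]), {'top': 0.867})
tcp n -0.2553296739514769
```

Aligned now (about 4.8°, rail 4.4°), with about 50 mm to go.

send_rows([
  [[0, 0, 0, 0.8, 0, 0, 1], [0, 0, 0, 0.8, 0, 0.07, 1], [0, 0, 0, 0.8, 0, 0.12, 1], [0, 0, 0, 0.8, 0, 0.12, 1], [0, 0, 0, 0.6, 0, 0.1, 1]],
])

```text
time_s: 12.9
position: [0.5694, 0.0632, 0.0087]
tcp_rot: [[0.984, 0.082, 0.156], [0.078, -0.996, 0.032], [0.158, -0.02, -0.987]]
force: [-2.8, -0.2, -1.7]
opening: 0.999
```

send_rows([
  [[0, 0, 0, 0.3, 0, 0.04, 1], [0, 0, 0, 0.3, 0, 0.04, 1], [0, 0, 0, 0.2, 0, 0.03, 1], [0, 0, 0, 0.2, 0, 0.03, 1], [0, 0, 0, 0.2, 0, 0.03, 1]],
])

```text
time_s: 13.4
position: [0.5766, 0.0644, 0.0086]
tcp_rot: [[0.986, 0.082, 0.148], [0.078, -0.996, 0.033], [0.15, -0.021, -0.988]]
force: [-10.9, -3.6, 6.6]
opening: 1.0
```

```bash
python3 - <<'E'
from h import *
s=readout.read_state();p=s["position"]; print(p,s["force"])
M=masks("block"); 
for c in M:
  q,i=fit(BLOCK,up,{c:M[c]},[.67,.07,0.08]);print(c,q,i,"n",(q[:2]-[.7885,-.0132])@[.997,.0766])
print("tcp n", (p[:2]-[.7885,-.0132])@[.997,.0766])
E
```

```text
[0.57664071 0.0643702  0.00855057] [-10.89200786  -3.56721702   6.59749824]
scene [0.66131238 0.07366745 0.10777369] {'scene': 0.885} n -0.12015200557666773
top [0.69366826 0.07638095 0.04025168] {'top': 0.82} n -0.08768534530860257
tcp n -0.2052818309050635
```

send_rows([
  [[0, 0, 0, 0.2, 0, 0.03, 1], [0, 0, 0, 0.2, 0, 0.03, 1], [0, 0, 0, 0.1, 0, 0.02, 1], [0, 0, 0, 0, 0, 0, 1], [0, 0, 0, 0, 0, 0, 1]],
])

```text
time_s: 14.1
position: [0.5768, 0.0648, 0.0083]
tcp_rot: [[0.987, 0.082, 0.139], [0.078, -0.996, 0.034], [0.141, -0.023, -0.99]]
force: [-16.5, -4.3, 11.6]
opening: 0.999
```

```bash
python3 - <<'E'
from h import *
s=readout.read_state();p=s["position"]; print(p,s["force"],s["moment"])
im=capture("scene");a=cv2.resize(im[180:420,130:420],(560,464))
im=capture("top");b=cv2.resize(im[130:230,190:450],(560,215),interpolation=cv2.INTER_CUBIC)
cv2.imwrite("pics/g5.png",np.vstack([a[:380],b]))
E
```

```text
[0.57682929 0.06482169 0.00831002] [-16.54025244  -4.30306262  11.6071037 ] [-1.13565903  2.66449528 -0.38577178]
```

View pics/g5.png

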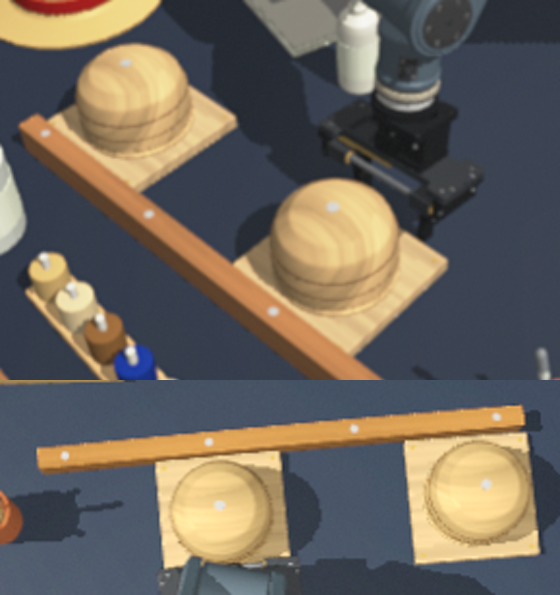

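The TCP has stalled and the block is up against the rail ((240,270) to (355,355) in the crop). I'll back off straight, then lift clear.

send_rows([
  [[0, 0, 0, -0.5, 0, -0.1, 1], [0, 0, 0, -0.8, 0, -0.15, 1], [0, 0, 0, -2, 0, -0.3, 1], [0, 0, 0, -3, 0, -0.4, 1], [0, 0, 0, -3, 0, -0.5, 1]],
])

```text
time_s: 14.7
position: [0.4943, 0.0561, 0.0095]
tcp_rot: [[0.983, 0.082, 0.163], [0.078, -0.996, 0.031], [0.165, -0.017, -0.986]]
force: [-0.5, -0.2, 0.2]
opening: 0.998
```

send_rows([
  [[0, 0, 0, 0, 0, -4, 1], [0, 0, 0, 0, 0, -4.5, 1], [0, 0, 0, 0, 0, -4.5, 1], [0, 0, 0, 0, 0, -4.5, 1], [0, 0, 0, 0, 0, 0, 1]],
])

```text
time_s: 15.2
position: [0.47, 0.0503, 0.1881]
tcp_rot: [[0.981, 0.082, 0.174], [0.078, -0.997, 0.029], [0.176, -0.015, -0.984]]
force: [1.0, 0.3, -0.2]
opening: 0.999
```

```bash
python3 - <<'E'
from h import *
s=readout.read_state();p=s["position"]; print(p,s["force"],s["time_s"])
for t,g in(("block",[.68,.07,.08]),("twin",[.697,-.287,.07])):
  M=masks(t)
  q,i=fit(BLOCK,up,M,g); print(t,q,np.degrees(q[2]),i,"n",(q[:2]-[.7885,-.0132])@[.997,.0766])
  for c in M:
    q,i=fit(BLOCK,up,{c:M[c]},g);print(t,c,q,i,"n",(q[:2]-[.7885,-.0132])@[.997,.0766])
im=capture("scene");a=cv2.resize(im[180:420,130:420],(560,464))
im=capture("top");b=cv2.resize(im[140:210,220:320],(560,392),interpolation=cv2.INTER_CUBIC)
cv2.imwrite("pics/g6.png",np.vstack([a[200:390],b]))
E
```

```text
[0.46998749 0.05029583 0.1881029 ] [ 0.9644777   0.26318185 -0.18704494] 15.2
block [0.67490476 0.07402538 0.07430015] 4.257084827913618 {'scene': 0.838, 'top': 0.949} n -0.10657298863877239
block scene [0.66062271 0.07300353 0.07516281] {'scene': 0.882} n -0.12089047054257042
block top [0.67571777 0.07758096 0.06428415] {'top': 0.955} n -0.10549006316378563
twin [ 0.69722237 -0.28585869  0.06258015] 3.585578743929119 {'scene': 0.876, 'top': 0.938} n -0.11188945089873255
twin scene [ 0.68965328 -0.28810641  0.03194659] {'scene': 0.897} n -0.11960800791216274
twin top [ 0.69886328 -0.28318044  0.07847849] {'top': 0.945} n -0.11004831113711204
```

View pics/g6.png

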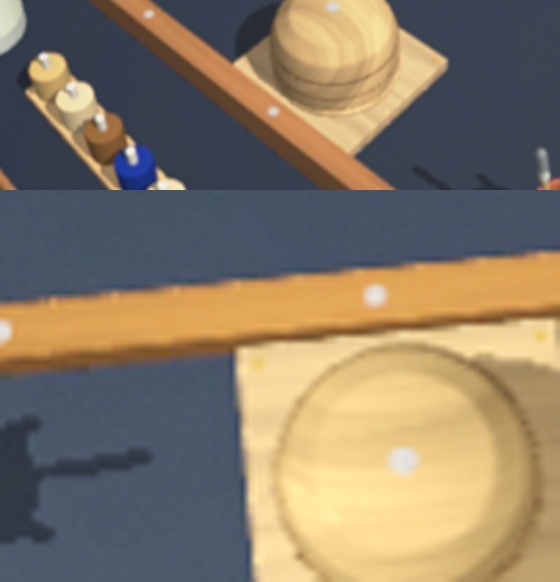

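The board sits flat along the rail face with no wedge-shaped gap (seen from above, (240,350) to (560,320)), and the arm is clear. I'm handing it in.

```bash
python3 -c "
from rig import bot; print(bot.hand_in())"
```

```text
the job is handed in; nothing more can be done
None
```

I tipped the toppled hat block up onto its base board with the open fingertips. I then slid it about 165 mm until one side of the board sat against the rail, and backed the arm off. I handed in with the clock at about 15 s of the 48 s allowed.

**Block against the rail:**
- The last push stalled, with the sideways force rising to about 17 N (21 N in all).
- The fit to both cameras puts the block 106.6 mm from the rail's centre line, turned 4.3°. Flush would be 105 mm, and the rail is at 4.4°.
- The top view alone gives 105.5 mm and 3.7°, and the picture shows no gap.

**Disagreement:** The scene camera alone gives 121 mm for the block. It gives a similar 120 mm for the twin, which already stood at the rail. I put this down to the rail hiding part of both boards.

**Other things:**
- The twin's fitted pose changed by only about 1 mm and 0.4° from start to finish.
- I did not measure the bottle, newspapers, stone, pot and shears again. The planned paths kept clear of them and no unexpected force showed.
- While sliding, the wrist also felt up to about 12 N upwards, so a fingertip may have brushed the bench.

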